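# Load a battery pack into a gas analyser past its sprung dust flap

### The job

Take the charged battery pack out of the bench charger and load it, nose down, into the battery bay in the top of the gas analyser: push the bay's sprung dust flap open with the nose of the pack, keep it held open while you slide the pack in past it, then press the pack down against the sprung contacts until the catch snaps over its collar. Feel your way in gently and never force the pack against the analyser, and leave the spanner, the gas can and the loose cap where they are. Let go of the pack once it is latched home.

Things in the scene. Friction and masses are not known exactly. Their poses are not given: they have to be found in the camera images.
- pack: Black battery pack, about 0.36 kg, standing nose down in the charger. Origin: centre of the nose's underside; z up to the grip, x through its thickness, y across its width. Body 22 (x) by 62 (y), z 0 to 84 mm, the lowest 6 mm rounded with 6 mm radius; grey collar 34 by 74, z 84 to 92; ribbed grip 18 (x) by 48 (y), z 92 to 132. It fits the bay either way round (half turn about z).
- pack_grip (a point): Point inside the pack's ribbed grip where to hold it across its 18 mm thickness: on its axis, 116 mm above the nose (24 mm above the collar); axes as the pack's.
- charger: Bench charger, fixed: grey block 100 (x) by 120 (y) by 55 mm high, origin at the centre of its underside. The pocket in the middle of its top is 26 by 66 mm, 45 mm deep; the pack stands loose on the pocket floor, which is 10 mm above the table.
- analyser: Portable gas analyser, fixed: white-topped case 220 (x) by 300 (y) by 120 mm high, origin at the centre of its underside, operator's panel on its -x face. The battery bay is in the top, 65 mm from the centre towards -y.
- bay_rim (a point): Centre of the bay opening on the top face of its aluminium bezel, 125 mm above the table; axes as the analyser's. Opening 24 (x) by 64 (y): 1 mm play each side of the pack. Bezel 44 by 84, 5 mm proud of the panel. Throat 11 mm deep; below it the -x and end walls go straight down, the lowest 28 mm also the +x wall. Home: the collar's underside (pack z 84) on the rim, a hard stop.
- catch (a joint): Steel catch at the bay's +y end, sliding along y: 0 sprung forward, positive pushed back (limit 8 mm). The collar coming down pushes its ramp (10 to 20 mm above the rim) back with 5 to 8 N; its flat lip snaps 4 mm over the collar's end only when the collar is fully down on the rim (0.5 mm slack), and holds it. About 15 to 18 N of push at the hand does it; over 25 N is forcing.
- catch_lip (a point): Middle of the catch lip's front lower edge, 8.5 mm above the rim, 33 mm to +y of the bay centre when forward; the catch stands 21 mm above the rim and 20 mm wide. On the bay floor a sprung contact block meets the nose 5 mm before home and pushes it up with 6 N, rising to 14 N at home; flap friction adds to this. A pack not latched is lifted again.
- flap (a joint): Dust flap, a steel plate closing the bay 12 mm below the rim: 0 shut, positive swung down into the bay, limit 1.45 rad. The spring shuts it with 0.14 N m, plus 0.06 N m per rad: the nose needs about 10 N to open it, more than the pack's weight. From about 45 mm depth its edge rubs on the pack's +x face at about 1.2 rad with about 6 N, so the pack does not drop home of itself.
- flap_hinge (a point): Flap hinge, its line along the analyser's y: 22.5 mm to +x of the bay centre, 13.5 mm below the rim. The plate reaches 38 mm to -x of it.
- flap_edge (a point): Middle of the flap's free edge, on its upper face.
- wrench: Steel spanner, about 190 mm long, lying loose on the bench; leave alone.
- gas_can: Small calibration-gas can, 68 mm diameter, 170 mm high, standing loose on the bench; leave alone.
- cap: Red plastic cap, 38 mm diameter, 14 mm high, lying loose on the analyser's top panel; leave alone.

How it is judged (in metres and radians):
On the way, in this order (a step that is already met when the one before it is completed fails the run):
1. the pack is lifted clear of the charger (height (world z) of pack above 0.07 m), for 0.1 s.
2. the pack's nose has pushed the flap open and holds it (value of joint flap above 0.5 rad and z of pack in the frame of bay_rim below -0.02 m and horizontal distance between pack and bay_rim below 0.008 m and contact force between the fingers and pack above 1 N), for 0.2 s.
At the end, for the whole second after the job is handed in: The pack stands in the analyser's bay, released and at rest, its collar on the rim to within 2 mm (nose at least 82 mm below the rim), the catch sprung forward over it (less than 1.5 mm), upright to within 0.06 rad, with the flap swung down beside it (more than 0.9 rad) (z of pack in the frame of bay_rim below -0.082 m and value of joint catch below 0.0015 m and horizontal distance between pack and bay_rim below 0.006 m and angle between pack's own z axis and vertical below 0.06 rad and value of joint flap above 0.9 rad and linear speed of pack below 0.01 m/s); the robot touches nothing.
It fails at once if the pack is forced: more than 45 N between the pack and the analyser, all contacts added up, springs included (contact force between pack and analyser above 45 N).
It fails at once if the spanner, gas can or cap is moved by more than 20 mm (distance of any of wrench, gas_can, cap from where it was at the start of the episode above 0.02 m).
It also fails if it takes over 54 s, if anything falls off the work surface, if the arm or the gripper's body presses on something with over 40 N, if the wrist force passes 120 N, or if a joint passes its speed limit or range.

### The arm

A 7-joint arm with a two-finger parallel gripper is mounted at the origin on the work surface. World frame = base frame: x ahead of the robot, y to its left, z up, the work surface at z = 0. Lengths are in mm, angles in rad, forces in N, time in s.
With the tool pointing down it reaches from about 400 to 875 mm from the base axis. Payload 4.4 kg.
Tool frame: the origin (TCP) lies midway between the tips of the shut fingers; the grasp point (between the pads) lies ctrl.grip_depth behind it (ctrl.grip_depth is the distance from the TCP to the grasp point, in mm); z points along the fingers, y is the line along which they close (so a half turn about z gives the same grasp; the last joint's range is limited). The gripper opens to 85 mm and grips with 20 to 120 N. Pads are 22 mm wide; open, the fingers measure 114 mm over their backs; the gripper's body (76 mm by 85 mm) begins 54 mm behind the grasp point. The pads swing forward as they close: fully open they stand 13 mm farther back than shut.
Start: joints at [-1.381, 0.628, 0.038, 1.517, -0.027, 0.996, -0.02], TCP at [164.438, 628.87, 231.313] pointing down, gripper open.
Joint ranges: [-3.06, 3.06], [-0.37, 2.12], [-1.25, 1.32], [0.18, 2.47], [-1.1, 4.24], [0.23, 1.98], [-2.94, 2.94]. Speed limits (rad/s): [2.57, 2.57, 3.14, 3.14, 3.14, 3.14, 3.14].

### API

Orientations are given as [roll, pitch, yaw] about the fixed x, y, z axes, in that order (R = Rz(yaw) Ry(pitch) Rx(roll)).
In Python, from cell import ctrl gives the robot as it stands.
- The arm moves only by the tool carry_out, never from a script. Its argument "deltas" is one flat list of numbers, 7 for each row, row after row: the turn, a rotation vector about the tool's x, y, z in degrees, then the shift along the tool's x, y, z in m, then the closure, from -1 (fully open) to 1 (shut). In form: [wx, wy, wz, dx, dy, dz, claw, wx, wy, wz, dx, dy, dz, claw, ...]. A call has 1 to 12 rows; each row shifts and turns the commanded pose from where the row before left it, along the tool's axes as they then stand; what a row does not reach is not made up. A row lasts 1/8 s, in which the tool goes at most 62.5 mm and 10.7 degrees, less where a joint would pass 70% of its speed; a pose out of reach is approached as far as the arm can. A call with a gripper value outside its range is refused whole. The fingers move at their own pace and stop on an object; the grip force is fixed at half the most. Time passes only in rows, so rows that do not move let the fingers close. It gives the time, the measured TCP pose, the force, the opening and the grip force at its end, in the units of the state.
- ctrl.read_state(): the state, without advancing time (a new reading comes with each control period).
- ctrl.get_image(name): name is "scene" or "top" or "wrist"; returns the picture (480x640x3 uint8, red, green, blue); there is no depth.
- ctrl.calibration(name): a dict with "mtx" (3x3 intrinsics, pixels), "R" (3x3) and "t" (3): a world point X has camera coordinates R X + t. Camera axes: x right, y down, z forward; pixel columns grow to the right and rows downward; lengths in mm; the calibration is good to about 2 mm. A picture is of the moment at which its call begins: read the wrist's pose just before it. calibration takes no time and is no camera call; for the wrist camera it gives the pose at the moment of the call.
- ctrl.finish_job(): hands the job in; it is judged then, once.
The state is a dict: "clock": time; "qpos": joint angles; "qd": joint speeds; "tau": joint torques, N m; "eef_pos": TCP position; "tool_rot": TCP orientation; "force": force on the tool from outside, world axes, zero at the start; "torque": the same for the moment, N m; "width": finger opening in mm; "gripper_force": force on a finger pad.
Only numpy, scipy, OpenCV 4.12 (cv2) and the standard library are available. Lean on these libraries where they do the work, as an engineer would, in place of code of your own. Each camera call takes 0.05 s, during which the arm holds its last target. There are 200 camera calls.

## Working session

There is one attempt and no reset: what is moved stays moved. The work goes in short steps, Python scripts to look and compute and a tool call to move; the robot and the scene stay as the last step left them, time stands still between calls to the robot, and variables do not carry over. Pictures are saved under pics/ and viewed, at most 12 in all, crops included, and the job is handed in when it is done.

Besides the shell and the picture viewer there is one more tool, called after ">>>" as a command line: name --argument value ..., lists and objects as JSON in quotes. carry_out: Moves the arm, as the interface text tells. Its arguments: {"type":"object","properties":{"deltas":{"type":"array"}},"required":["deltas"]}

```bash
ls; mkdir -p pics; python3 - <<'E'
from cell import ctrl
import cv2
s=ctrl.read_state(); print(s, ctrl.grip_depth)
for n in ["scene","top"]:
    im=ctrl.get_image(n); cv2.imwrite(f"pics/{n}0.png",im[:,:,::-1])
    c=ctrl.calibration(n); print(n,c)
E
```

```text
pics
{'clock': 0.0, 'qpos': array([-1.38080505,  0.62936228,  0.03847202,  1.51835961, -0.02701907,
        0.99630021, -0.01998767]), 'qd': array([ 9.09086434e-04,  6.14406452e-05,  9.32280731e-04,  1.44705042e-03,
       -3.95886851e-05, -4.25507094e-04, -2.12147720e-04]), 'tau': array([-4.87293073e-04, -5.63403082e+01,  1.22627746e+00, -1.93436641e+01,
        1.10030701e-02,  1.05646616e-02, -5.94510553e-06]), 'eef_pos': array([164.2831664 , 628.25299466, 230.3818571 ]), 'tool_rot': array([-3.13968226e+00,  2.76120576e-05,  2.88577923e+00]), 'force': array([-0.15171272, -0.09601026, -0.16919312]), 'torque': array([0.08896168, 0.0406036 , 0.0130447 ]), 'gripper_force': 0.0, 'width': 85.25871944644078} 18.700000000000003
scene {'mtx': array([[537.30693164,   0.        , 317.92758149],
       [  0.        , 537.30693164, 237.02294028],
       [  0.        ,   0.        ,   1.        ]]), 'R': array([[ 0.18685866,  0.98226141, -0.0156959 ],
       [ 0.81926686, -0.1646287 , -0.54927153],
       [-0.54211222,  0.08977701, -0.83549652]]), 't': array([ -96.19296598, -434.33091399, 1536.99792893])}
top {'mtx': array([[510.87831186,   0.        , 314.59272377],
       [  0.        , 510.87831186, 234.94228207],
       [  0.        ,   0.        ,   1.        ]]), 'R': array([[ 6.86424569e-02, -9.97641306e-01,  1.95568613e-04],
       [-9.67662261e-01, -6.66274490e-02, -2.43291042e-01],
       [ 2.42730223e-01,  1.65108505e-02, -9.69953314e-01]]), 't': array([-24.51049334, 625.02536719, 841.48768573])}
```

View pics/scene0.png

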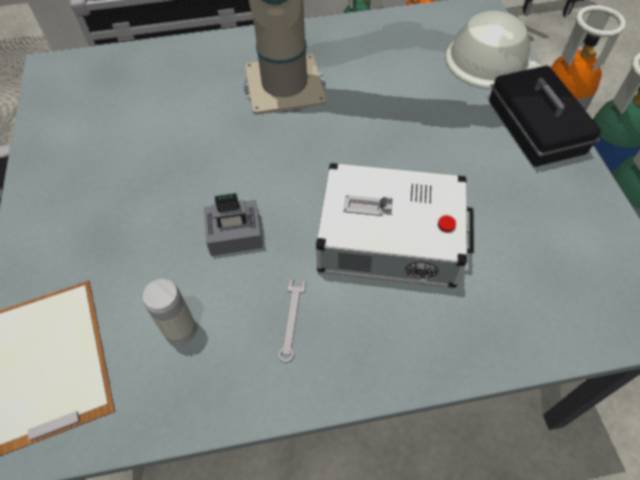

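View pics/top0.png

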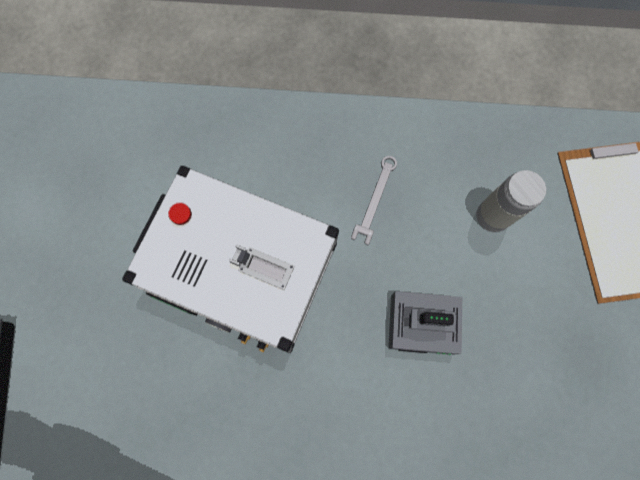

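The scene view shows the analyser at about (395,220), with the charger and pack at (232,225), the can at (170,310) and the spanner at (292,320). In the top view the bay is at about (265,267) with its catch at the left end (242,257). The charger is at (428,323), with the pack's grip at (437,319).

```bash
cat > h.py <<'E'
import numpy as np, cv2
from cell import ctrl
def to_plane(px,c,z):
    px=np.atleast_2d(np.float64(px)); d=np.c_[px,np.ones(len(px))]@np.linalg.inv(c["mtx"]).T@c["R"]
    o=-c["R"].T@c["t"]; return o+d*((z-o[2])/d[:,2])[:,None]
def proj(X,c):
    p=(np.atleast_2d(X)@c["R"].T+c["t"])@c["mtx"].T; return p[:,:2]/p[:,2:]
def rect(mask,c,z):
    n=max(cv2.findContours(mask,cv2.RETR_EXTERNAL,cv2.CHAIN_APPROX_NONE)[0],key=cv2.contourArea)
    w=to_plane(n[:,0]+0.0,c,z)[:,:2]; return cv2.minAreaRect(np.float32(w))
E
python3 - <<'E'
from h import *
im=cv2.imread("pics/top0.png"); c=ctrl.calibration("top")
hsv=cv2.cvtColor(im,cv2.COLOR_BGR2HSV)
m=((hsv[...,2]>200)&(hsv[...,1]<25)).astype(np.uint8)*255; m[:,350:]=0
m=cv2.morphologyEx(m,cv2.MORPH_OPEN,np.ones((5,5))); print("analyser",rect(m,c,120))
g=((hsv[...,2]<125)&(hsv[...,1]<60)).astype(np.uint8)*255; g[:,:380]=0;g[:,475:]=0;g[:280]=0;g[365:]=0
cv2.imwrite("pics/m.png",g)
print("charger",rect(g,c,55))
k=(hsv[...,2]<45).astype(np.uint8)*255; k[:,:405]=0;k[:,460:]=0;k[:305]=0;k[332:]=0
print("grip",rect(k,c,142))
a=cv2.resize(im[225:300,215:310],None,fx=6,fy=6,interpolation=2); b=cv2.resize(im[282:357,385:470],None,fx=6,fy=6,interpolation=2)
out=np.zeros((900,570,3),np.uint8); out[:450]=a; out[450:,:510]=b
cv2.imwrite("pics/crop.png",cv2.resize(out,None,fx=.66,fy=.66))
E
```

```text
analyser ((572.238525390625, 156.2131805419922), (299.6603698730469, 218.82435607910156), 71.12583923339844)
charger ((484.4672546386719, -191.02142333984375), (108.37934875488281, 67.59805297851562), 89.44637298583984)
grip ((485.3558044433594, -185.35438537597656), (17.965879440307617, 52.886295318603516), 1.1010513305664062)
```

View pics/crop.png

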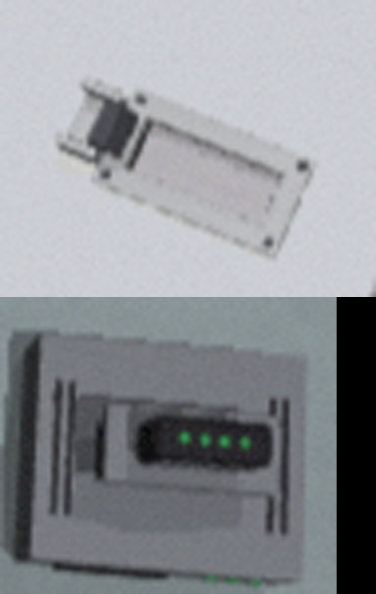

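The crop shows the bezel with its dark catch at the left end, and the grip with four green LEDs standing slightly right of the charger's middle. I'll turn the tool and move towards the bay, so the wrist camera can refine its position on the way.

>>> carry_out --deltas '[0,0,9.4,0,0,-0.005,-1,0,0,9.4,0,0,-0.005,-1,0,0,9.4,0,0,-0.005,-1,0,0,9.4,0,0,-0.005,-1,0,0,9.4,0,0,-0.005,-1,0,0,9.4,0,0,-0.005,-1,0,0,9.4,0,0,-0.005,-1,0,0,9.4,0,0,-0.005,-1,0,0,0,-0.045,0.04,0,-1,0,0,0,-0.045,0.04,0,-1,0,0,0,-0.045,0.04,0,-1,0,0,0,-0.045,0.04,0,-1]'

```text
clock: 1.6
eef_pos: [325.8, 447.6, 271.1]
tool_rot: [-3.141, 0.0, 1.574]
force: [0.3, 0.1, -0.1]
width: 85.2
gripper_force: 0.0
```

```bash
python3 - <<'E'
from h import *
s=ctrl.read_state(); print(s["eef_pos"],s["tool_rot"],s["qpos"],s["clock"])
c=ctrl.calibration("wrist"); print("cam pos",-c["R"].T@c["t"],"fwd",c["R"][2],c["mtx"][0,0])
E
```

```text
[325.77167873 447.61145012 271.08360034] [-3.14145866e+00  2.98537371e-04  1.57361638e+00] [-1.27711118  0.47329251  0.4267622   1.7476145  -0.23056807  0.97062944
 -0.75784977] 1.6
cam pos [324.21587395 515.88570291 414.29761006] fwd [ 0.00184291 -0.27314346 -0.96197155] 385.7388928815918
```

>>> carry_out --deltas '[0,0,0,-0.043,0.028,0,-1,0,0,0,-0.043,0.028,0,-1,0,0,0,-0.043,0.028,0,-1,0,0,0,-0.043,0.028,0,-1,0,0,0,-0.043,0.028,0,-1,0,0,0,-0.043,0.028,0,-1,0,0,0,-0.043,0.028,0,-1,0,0,0,-0.043,0.028,0,-1,0,0,0,0,0,0,-1,0,0,0,0,0,0,-1]'

```text
clock: 2.85
eef_pos: [549.2, 106.3, 270.8]
tool_rot: [-3.14, -0.0, 1.573]
force: [0.3, 0.1, -0.6]
width: 85.4
gripper_force: 0.0
```

```bash
python3 - <<'E'
from h import *
s=ctrl.read_state(); print(s["eef_pos"],s["tool_rot"],s["qpos"],s["clock"])
c=ctrl.calibration("wrist"); im=ctrl.get_image("wrist")[:,:,::-1].copy(); cv2.imwrite("pics/w1.png",im)
np.savez("w1.npz",**c)
a=np.radians(-18.87); R=np.array([[np.cos(a),-np.sin(a)],[np.sin(a),np.cos(a)]])
P=np.array([551.2,94.7])+np.array([[0,0],[22,42],[22,-42],[-22,-42],[-22,42]])@R.T
print(proj(np.c_[P,[125]*5],c).round())
E
```

```text
[549.20630611 106.25961801 270.79616659] [-3.14017951e+00 -4.98273503e-04  1.57317030e+00] [-0.54281516  0.48761257  0.45805489  1.73238713 -0.25267723  0.98158663
  0.01313823] 2.85
[[328. 241.]
 [374. 199.]
 [337. 297.]
 [285. 280.]
 [319. 180.]]
```

View pics/w1.png

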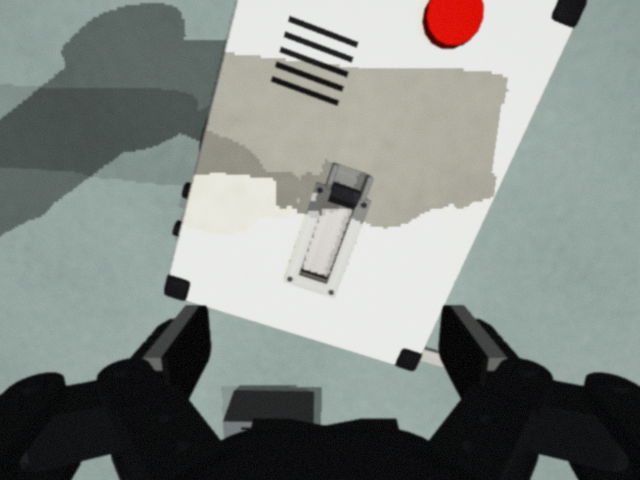

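The wrist view shows the bay with four bezel screws at about (319,189), (364,205), (290,280) and (332,292). They lie close to where the top-camera estimate projects.

```bash
python3 - <<'E'
from h import *
im=cv2.imread("pics/w1.png"); c=dict(np.load("w1.npz"))
g=cv2.GaussianBlur(cv2.cvtColor(im,cv2.COLOR_BGR2GRAY),(3,3),0).astype(float)
pts=[]
for x,y in [(319,189),(364,205),(290,280),(332,292)]:
    p=g[y-5:y+6,x-5:x+6]; w=np.clip(np.median(p)-15-p,0,None); yy,xx=np.mgrid[y-5:y+6,x-5:x+6]
    pts.append([(w*xx).sum()/w.sum(),(w*yy).sum()/w.sum()])
W=to_plane(pts,c,125)[:,:2]; print(np.round(pts,1),W.round(1),"mean",W.mean(0))
y=(W[0]+W[1]-W[2]-W[3])/2; print("len",np.hypot(*y),"yaw",np.degrees(np.arctan2(y[1],y[0]))-90,"w",np.hypot(*(W[1]-W[0])),np.hypot(*(W[3]-W[2])))
hsv=cv2.cvtColor(im,cv2.COLOR_BGR2HSV)
E
```

```text
[[319.5 189.7]
 [363.2 204.7]
 [289.4 278.7]
 [330.7 292. ]] [[544.3 134.4]
 [577.4 123.2]
 [520.1  63.2]
 [553.2  51.8]] mean [548.73046827  93.15365731]
len 75.22666297201644 yaw -18.734044546889365 w 34.96446755672465 35.01385897985547
```

>>> carry_out --deltas '[0,0,0,-0.04,-0.01,0,-1,0,0,0,-0.05,-0.01,0,-1,0,0,0,-0.05,-0.01,0,-1,0,0,0,-0.05,-0.01,0,-1,0,0,0,-0.05,-0.01,0,-1,0,0,0,-0.05,-0.014,0,-1,0,0,0,0,0,0,-1,0,0,0,0,0,0,-1]'

```text
clock: 3.9
eef_pos: [486.8, -182.5, 271.1]
tool_rot: [-3.141, -0.001, 1.575]
force: [0.6, -0.4, -0.4]
width: 85.3
gripper_force: 0.0
```

```bash
python3 - <<'E'
from h import *
s=ctrl.read_state(); print(s["eef_pos"],s["tool_rot"],s["clock"])
c=ctrl.calibration("wrist"); im=ctrl.get_image("wrist")[:,:,::-1].copy(); cv2.imwrite("pics/w2.png",im)
np.savez("w2.npz",**c)
E
```

```text
[ 486.77882523 -182.4611819   271.12927296] [-3.14142957e+00 -1.43053758e-03  1.57537677e+00] 3.9
```

View pics/w2.png

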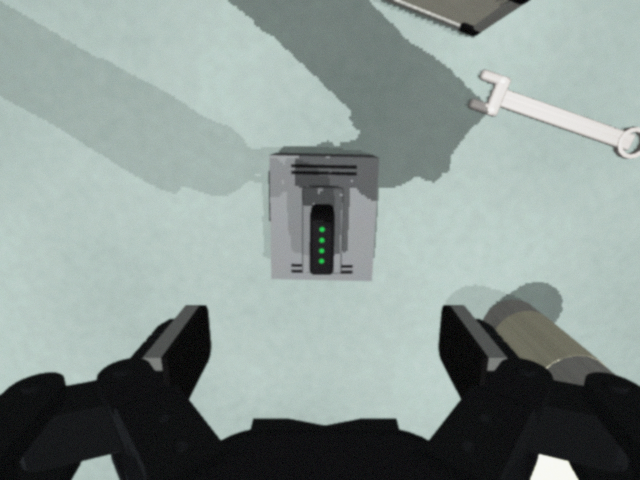

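The wrist view shows the pack's grip with LEDs at about (322,230) to (322,262) and the charger top from (272,155) to (376,280). The spanner and can are clear of the fingers.

```bash
python3 - <<'E'
from h import *
im=cv2.imread("pics/w2.png"); c=dict(np.load("w2.npz"))
hsv=cv2.cvtColor(im,cv2.COLOR_BGR2HSV)
led=((hsv[...,1]>120)&(abs(hsv[...,0].astype(int)-65)<20)&(hsv[...,2]>90)).astype(np.uint8); led[:200]=0;led[280:]=0
n,_,st,ce=cv2.connectedComponentsWithStats(led)
W=to_plane(ce[1:],c,142); print(ce[1:].round(1),W.round(1),W.mean(0))
k=(hsv[...,2]<60).astype(np.uint8)*255; k[:,:300]=0;k[:,345:]=0;k[:198]=0;k[280:]=0
k=cv2.morphologyEx(k,cv2.MORPH_OPEN,np.ones((9,9)))
print(cv2.boundingRect(k),rect(k,c,142))
t=cv2.imread("pics/top0.png"); ct=ctrl.calibration("top"); h2=cv2.cvtColor(t,cv2.COLOR_BGR2HSV)
l=((h2[...,1]>100)&(abs(h2[...,0].astype(int)-65)<20)).astype(np.uint8); l[:310]=0;l[330:]=0;l[:,:420]=0;l[:,460:]=0
_,_,st,ce=cv2.connectedComponentsWithStats(l); W=to_plane(ce[1:],ct,142); print(W.round(1),W.mean(0))
E
```

```text
[[321.5 228.9]
 [321.4 239.7]
 [321.3 250.4]
 [321.2 260.5]] [[ 483.7 -180.3  142. ]
 [ 483.6 -188.5  142. ]
 [ 483.5 -196.6  142. ]
 [ 483.5 -204.5  142. ]] [ 483.58948377 -192.47761746  142.        ]
(311, 204, 23, 70) ((483.9844665527344, -170.48538208007812), (15.949074745178223, 16.8464412689209), 0.2663891315460205)
[[ 486.4 -178.3  142. ]
 [ 486.  -186.8  142. ]
 [ 485.9 -194.3  142. ]
 [ 486.2 -203.   142. ]] [ 486.11112328 -190.6049923   142.        ]
```

```bash
python3 - <<'E'
from h import *
c=dict(np.load("w2.npz")); im=cv2.imread("pics/w2.png",0)
p=np.array([486.78,-182.46,271.13])
for dz in (0,13,20):
  print(dz,[proj(p+[s*42.6,y,dz],c).round(1).tolist() for s in (-1,1) for y in (11,-11)], c["mtx"][0,2])
for r in (308,314,320,330):
  b=np.flatnonzero(im[r,150:500]<70)+150; print(r,b[b<320].max(),b[b>320].min(),(b[b<320].max()+b[b>320].min())/2)
E
```

```text
0 [[[220.3, 283.1]], [[223.9, 332.9]], [[434.4, 284.0]], [[430.0, 333.7]]] 324.3757077415561
13 [[[211.1, 296.3]], [[215.4, 349.8]], [[444.2, 297.3]], [[439.1, 350.6]]] 324.3757077415561
20 [[[205.4, 304.4]], [[210.2, 360.1]], [[450.3, 305.4]], [[444.6, 361.0]]] 324.3757077415561
308 206 443 324.5
314 207 442 324.5
320 207 442 324.5
330 208 441 324.5
```

>>> carry_out --deltas '[0,0,0,-0.006,-0.001,0.02,-1,0,0,0,0,0,0.03,-1,0,0,0,0,0,0.03,-1,0,0,0,0,0,0.03,-1,0,0,0,0,0,0.03,-1,0,0,0,0,0,0.02,-1,0,0,0,0,0,0.003,-1,0,0,0,0,0,0,-1]'

```text
clock: 4.95
eef_pos: [486.1, -189.4, 108.6]
tool_rot: [3.141, -0.0, 1.575]
force: [-0.9, 0.8, 0.4]
width: 85.8
gripper_force: 0.0
```

```bash
python3 - <<'E'
from h import *
s=ctrl.read_state(); print(s["eef_pos"],s["tool_rot"],s["force"])
c=ctrl.calibration("wrist"); im=ctrl.get_image("wrist")[:,:,::-1].copy(); cv2.imwrite("pics/w3.png",im)
np.savez("w3.npz",**c)
E
```

```text
[ 486.12878509 -189.36124849  108.58243653] [ 3.14120829e+00 -2.12404690e-04  1.57516257e+00] [-0.8800271   0.77858271  0.40502236]
```

View pics/w3.png

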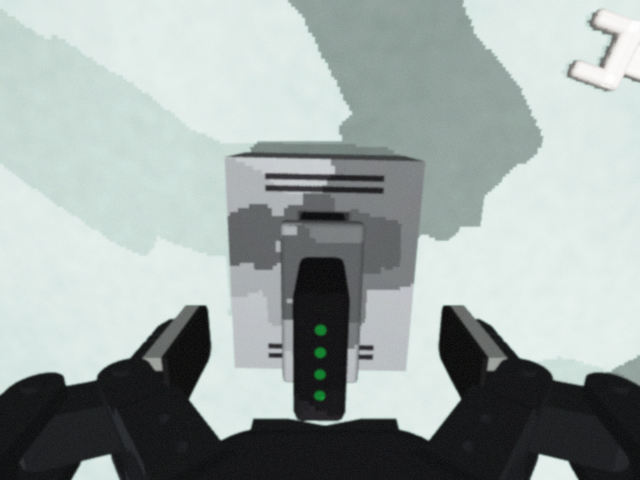

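The grip stands midway between the open pads, with its LEDs at (320,330) to (320,396) and its far end at row 420. I'll close on it.

>>> carry_out --deltas '[0,0,0,0,-0.001,0,0,0,0,0,0,0,0,1,0,0,0,0,0,0,1,0,0,0,0,0,0,1,0,0,0,0,0,0,1,0,0,0,0,0,0,1,0,0,0,0,0,0,1,0,0,0,0,0,0,1]'

```text
clock: 6.0
eef_pos: [484.8, -190.5, 108.6]
tool_rot: [3.141, 0.0, 1.573]
force: [1.4, 0.9, 5.7]
width: 17.7
gripper_force: 59.5
```

```bash
python3 - <<'E'
from h import *
s=ctrl.read_state(); print(s["eef_pos"],s["tool_rot"],s["force"],s["torque"],s["width"])
c=dict(np.load("w3.npz"))
print(to_plane([[321,419],[321,297],[320,330],[320,396]],c,142))
c=ctrl.calibration("wrist"); im=ctrl.get_image("wrist")[:,:,::-1].copy(); cv2.imwrite("pics/w4.png",im[140:480,160:480])
E
```

```text
[ 484.80020122 -190.5093875   108.60821927] [3.14084841e+00 2.14094436e-04 1.57317011e+00] [1.35823335 0.89140786 5.70497403] [ 0.07281646 -0.00816884  0.01763239] 17.652432111523755
[[ 483.87582132 -214.33024022  142.        ]
 [ 483.77398436 -169.46939461  142.        ]
 [ 483.48347108 -180.75795467  142.        ]
 [ 483.5216537  -205.18139179  142.        ]]
```

View pics/w4.png

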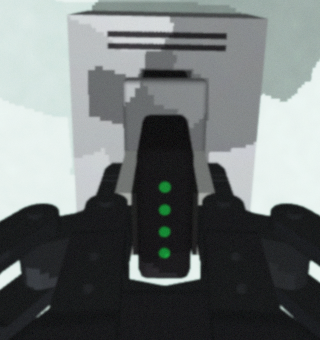

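Gripped at 17.7 mm width with the pack centred in the pads and little side load. Next I lift it straight up.

>>> carry_out --deltas '[0,0,0,0,0,-0.01,1,0,0,0,0,0,-0.02,1,0,0,0,0,0,-0.02,1,0,0,0,0,0,-0.02,1,0,0,0,0,0,-0.02,1,0,0,0,0,0,-0.02,1,0,0,0,0,0,-0.025,1,0,0,0,0,0,-0.025,1,0,0,0,0,0,0,1,0,0,0,0,0,0,1]'

```text
clock: 7.3
eef_pos: [483.5, -189.7, 267.2]
tool_rot: [-3.139, -0.001, 1.573]
force: [0.0, -0.2, -4.0]
width: 17.5
gripper_force: 59.1
```

>>> carry_out --deltas '[0,0,0,0.04,0.01,0,1,0,0,0,0.047,0.011,0,1,0,0,0,0.047,0.011,0,1,0,0,0,0.047,0.011,0,1,0,0,0,0.047,0.011,0,1,0,0,9.4,0,0,0,1,0,0,9.4,0,0,0,1,0,0,0,0,0,0,1,0,0,0,0,0,0,1]'

```text
clock: 8.43
eef_pos: [537.4, 37.8, 267.5]
tool_rot: [-3.14, 0.001, 1.248]
force: [-0.2, -0.1, -4.8]
width: 17.4
gripper_force: 59.1
```

>>> carry_out --deltas '[0,0,0.2,0.03,-0.003,0,1,0,0,0,0.0265,-0.002,0,1,0,0,0,0,0,0.02,1,0,0,0,0,0,0,1,0,0,0,0,0,0,1]'

```text
clock: 9.05
eef_pos: [551.5, 92.1, 248.7]
tool_rot: [3.141, 0.0, 1.241]
force: [0.2, 0.4, -3.3]
width: 17.5
gripper_force: 59.1
```

```bash
python3 - <<'E'
from h import *
s=ctrl.read_state(); print(s["eef_pos"],s["tool_rot"],s["force"],s["torque"])
im=ctrl.get_image("wrist")[:,:,::-1].copy(); cv2.imwrite("pics/w5.png",im)
t=ctrl.get_image("scene")[:,:,::-1]; cv2.imwrite("pics/w5s.png",cv2.resize(t[130:250,300:440],None,fx=4,fy=4,interpolation=2))
E
```

```text
[551.54524712  92.129749   248.7084926 ] [3.14119101e+00 3.53400118e-05 1.24126565e+00] [ 0.22687357  0.39838003 -3.27013838] [-0.00287514 -0.03943936 -0.01685209]
```

View pics/w5.png

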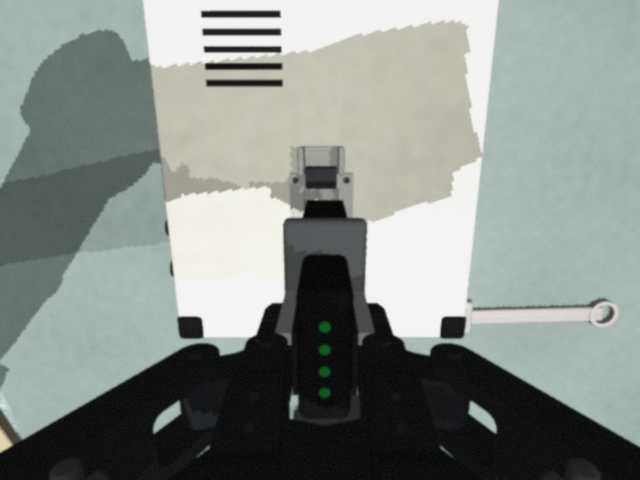

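View pics/w5s.png

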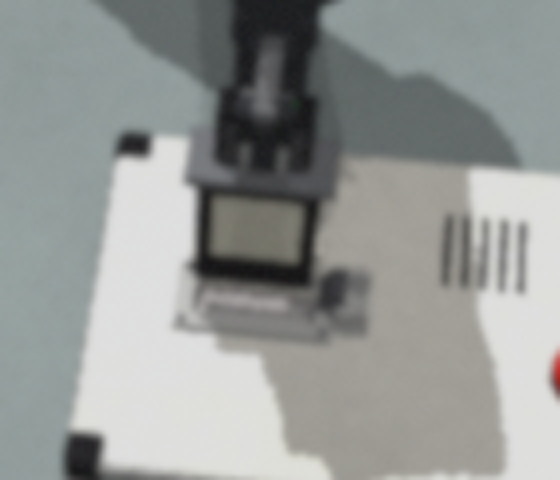

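The wrist view shows the nose's front edge at about (325,203), the two front bezel screws at (295,180) and (346,180), and the catch at (320,177), so the pack is a few pixels right of the bay's axis. The scene crop shows the nose just above the bay. I'll measure that offset.

```bash
python3 - <<'E'
from h import *
im=cv2.imread("pics/w5.png"); g=cv2.GaussianBlur(cv2.cvtColor(im,cv2.COLOR_BGR2GRAY),(3,3),0).astype(float)
c=ctrl.calibration("wrist"); s=ctrl.read_state(); p=s["eef_pos"]; y=s["tool_rot"][2]
T=np.array([[np.cos(y),np.sin(y)],[np.sin(y),-np.cos(y)]])
def show(n,px,z): print(n,np.round(px,1),((to_plane(px,c,z)[:,:2]-p[:2])@T.T).round(2))
pts=[]
for x,v in [(295,180),(346,180)]:
    q=g[v-4:v+5,x-4:x+5]; w=np.clip(np.median(q)-10-q,0,None); yy,xx=np.mgrid[v-4:v+5,x-4:x+5]
    pts.append([(w*xx).sum()/w.sum(),(w*yy).sum()/w.sum()])
show("screws",pts,125)
for r in (206,209,212): 
    b=np.flatnonzero(g[r,295:356]<45)+295; print(r,b.min(),b.max()); show("nose",[[b.min()-.5,r],[b.max()+.5,r]],156)
for r in (240,): print(g[r,278:290].round(),g[r,358:372].round())
print("col325",g[190:224,325].round())
led=[]
hsv=cv2.cvtColor(im,cv2.COLOR_BGR2HSV); m=((hsv[...,1]>120)&(abs(hsv[...,0].astype(int)-65)<20)&(hsv[...,2]>70)).astype(np.uint8)
m[:300]=0; _,_,_,ce=cv2.connectedComponentsWithStats(m); show("led",ce[1:],p[2]+33.4)
E
```

```text
screws [[295.4 179.9]
 [346.2 179.9]] [[ 37.69 -20.49]
 [ 37.69  14.48]]
206 306 342
nose [[305.5 206. ]
 [342.5 206. ]] [[ 25.1  -12.31]
 [ 25.09  10.62]]
209 305 343
nose [[304.5 209. ]
 [343.5 209. ]] [[ 23.21 -12.96]
 [ 23.21  11.26]]
212 305 344
nose [[304.5 212. ]
 [344.5 212. ]] [[ 21.32 -12.98]
 [ 21.32  11.91]]
[241. 241. 240. 234. 208. 154. 101.  78.  78.  83.  86.  86.] [ 90.  88.  88.  88.  87.  83.  83. 102. 151. 204. 234. 242. 244. 243.]
col325 [143. 148. 150. 150. 149. 149. 149. 147. 141. 118.  75.  34.  13.   9.
   8.  10.  11.  10.   9.   9.   8.   8.  10.  12.  12.  12.  16.  27.
  39.  48.  57.  68.  75.  80.]
led [[324.4 326.7]
 [324.2 349.5]
 [324.4 371.4]
 [324.2 392.5]] [[  9.41  -0.92]
 [  1.35  -0.98]
 [ -6.72  -0.91]
 [-14.76  -0.99]]
```

```bash
python3 - <<'E'
from h import *
def run(f,c,z0,p,y,cols,lo,hi):
    g=cv2.GaussianBlur(cv2.imread(f,0),(3,3),0).astype(float)
    T=np.array([[np.cos(y),np.sin(y)],[np.sin(y),-np.cos(y)]])
    print(f,[g[lo:hi,x].round().astype(int).tolist() for x in cols])
    for r in range(lo,hi,2): print(r,((to_plane([[cols[0],r]],c,z0+92)[:,:2]-p[:2])@T.T).round(2), end=" ")
    print()
    hsv=cv2.cvtColor(cv2.imread(f),cv2.COLOR_BGR2HSV); m=((hsv[...,1]>120)&(abs(hsv[...,0].astype(int)-65)<20)&(hsv[...,2]>70)).astype(np.uint8)
    m[:300]=0; _,_,_,ce=cv2.connectedComponentsWithStats(m)
    print("led",((to_plane(ce[1:],c,z0+132)[:,:2]-p[:2])@T.T).round(2).tolist())
s=ctrl.read_state(); print(s["force"],s["torque"],s["eef_pos"])
run("pics/w5.png",ctrl.calibration("wrist"),150.1,s["eef_pos"],s["tool_rot"][2],[310,340],212,228)
run("pics/w3.png",dict(np.load("w3.npz")),10,np.array([486.13,-189.36]),1.575,[300,340],212,232)
E
```

```text
[ 0.18492179  0.32462771 -3.76313078] [0.01548364 0.01365912 0.02222126] [551.80892873  92.27853449 249.05189516]
pics/w5.png [[9, 7, 8, 11, 15, 24, 37, 49, 58, 67, 74, 80, 83, 85, 86, 86], [8, 10, 9, 9, 15, 28, 39, 49, 58, 68, 76, 80, 83, 86, 88, 88]]
212 [[38.23 -6.52]] 214 [[37.43 -6.52]] 216 [[36.62 -6.53]] 218 [[35.81 -6.54]] 220 [[35.   -6.55]] 222 [[34.18 -6.56]] 224 [[33.37 -6.56]] 226 [[32.55 -6.57]] 
led [[9.23, -0.92], [1.13, -0.98], [-6.95, -0.91], [-15.02, -0.98]]
pics/w3.png [[61, 54, 49, 45, 43, 42, 41, 46, 56, 68, 85, 103, 110, 105, 100, 98, 99, 100, 100, 100], [66, 39, 22, 16, 15, 15, 17, 23, 37, 55, 70, 84, 96, 106, 114, 120, 123, 125, 126, 126]]
212 [[ 38.62 -10.8 ]] 214 [[ 37.82 -10.81]] 216 [[ 37.01 -10.82]] 218 [[ 36.2  -10.84]] 220 [[ 35.39 -10.85]] 222 [[ 34.58 -10.86]] 224 [[ 33.77 -10.88]] 226 [[ 32.95 -10.89]] 228 [[ 32.13 -10.91]] 230 [[ 31.31 -10.92]] 
led [[8.69, -2.56], [0.66, -2.7], [-7.38, -2.82], [-15.52, -2.92]]
```

>>> carry_out --deltas '[0,0,0,0.0012,-0.0021,0,1,0,0,0,0,0,0,1,0,0,0,0,0,0.005,1,0,0,0,0,0,0.005,1,0,0,0,0,0,0.005,1,0,0,0,0,0,0.005,1,0,0,0,0,0,0.003,1,0,0,0,0,0,0,1]'

```text
clock: 10.15
eef_pos: [549.6, 94.7, 225.0]
tool_rot: [-3.141, 0.0, 1.242]
force: [-0.6, -0.3, -3.4]
width: 17.0
gripper_force: 59.2
```

>>> carry_out --deltas '[0,0,0,0,0,0.002,1,0,0,0,0,0,0.001,1,0,0,0,0,0,0.001,1,0,0,0,0,0,0,1]'

```text
clock: 10.65
eef_pos: [549.7, 94.7, 221.3]
tool_rot: [-3.141, 0.0, 1.242]
force: [-0.3, -0.3, -4.6]
width: 17.1
gripper_force: 59.2
```

>>> carry_out --deltas '[0,0,0,0,0,0.001,1,0,0,0,0,0,0.001,1,0,0,0,0,0,0.001,1,0,0,0,0,0,0,1]'

```text
clock: 11.15
eef_pos: [549.7, 94.7, 218.2]
tool_rot: [-3.141, 0.0, 1.242]
force: [-0.2, 0.5, -3.0]
width: 17.2
gripper_force: 59.2
```

>>> carry_out --deltas '[0,0,0,0,0,0.001,1,0,0,0,0,0,0.001,1,0,0,0,0,0,0.001,1,0,0,0,0,0,0,1]'

```text
clock: 11.65
eef_pos: [549.6, 94.7, 215.2]
tool_rot: [-3.141, 0.0, 1.242]
force: [0.0, -0.4, -3.7]
width: 17.1
gripper_force: 59.2
```

>>> carry_out --deltas '[0,0,0,0,0,0.001,1,0,0,0,0,0,0.001,1,0,0,0,0,0,0.001,1,0,0,0,0,0,0.001,1,0,0,0,0,0,0.001,1,0,0,0,0,0,0,1]'

```text
clock: 12.4
eef_pos: [549.8, 94.8, 210.9]
tool_rot: [3.141, -0.001, 1.242]
force: [-1.5, -0.1, 4.7]
width: 17.1
gripper_force: 60.3
```

>>> carry_out --deltas '[0,0,0,0,0,0.001,1,0,0,0,0,0,0.001,1,0,0,0,0,0,0.001,1,0,0,0,0,0,0,1]'

```text
clock: 12.9
eef_pos: [550.0, 94.7, 207.4]
tool_rot: [3.141, -0.0, 1.242]
force: [-1.6, 1.0, 4.6]
width: 17.3
gripper_force: 60.6
```

The flap is opening at about 8 N with little side load, so I'll continue down.

>>> carry_out --deltas '[0,0,0,0,0,0.0015,1,0,0,0,0,0,0.0015,1,0,0,0,0,0,0.0015,1,0,0,0,0,0,0.0015,1,0,0,0,0,0,0.0015,1,0,0,0,0,0,0,1]'

```text
clock: 13.65
eef_pos: [550.7, 94.5, 200.6]
tool_rot: [3.14, -0.001, 1.241]
force: [-1.2, -0.3, 8.2]
width: 17.2
gripper_force: 61.1
```

>>> carry_out --deltas '[0,0,0,0,0,0.0015,1,0,0,0,0,0,0.0015,1,0,0,0,0,0,0.0015,1,0,0,0,0,0,0.0015,1,0,0,0,0,0,0.0015,1,0,0,0,0,0,0,1]'

```text
clock: 14.4
eef_pos: [549.4, 95.2, 192.3]
tool_rot: [-3.141, -0.0, 1.242]
force: [-2.6, 1.5, 5.0]
width: 17.2
gripper_force: 60.7
```

>>> carry_out --deltas '[0,0,0,0,0,0.002,1,0,0,0,0,0,0.002,1,0,0,0,0,0,0.002,1,0,0,0,0,0,0.002,1,0,0,0,0,0,0.002,1,0,0,0,0,0,0,1]'

```text
clock: 15.15
eef_pos: [549.4, 95.1, 181.9]
tool_rot: [-3.141, 0.0, 1.242]
force: [-1.5, 1.7, 0.7]
width: 17.0
gripper_force: 60.3
```

>>> carry_out --deltas '[0,0,0,0,0,0.002,1,0,0,0,0,0,0.002,1,0,0,0,0,0,0.002,1,0,0,0,0,0,0.002,1,0,0,0,0,0,0.002,1,0,0,0,0,0,0,1]'

```text
clock: 15.9
eef_pos: [549.3, 94.6, 171.7]
tool_rot: [-3.141, 0.001, 1.242]
force: [-1.8, 0.8, -2.5]
width: 17.0
gripper_force: 59.7
```

>>> carry_out --deltas '[0,0,0,0,0,0.0015,1,0,0,0,0,0,0.0015,1,0,0,0,0,0,0.0015,1,0,0,0,0,0,0.0015,1,0,0,0,0,0,0.0015,1,0,0,0,0,0,0,1]'

```text
clock: 16.65
eef_pos: [549.4, 94.7, 164.4]
tool_rot: [-3.141, 0.0, 1.242]
force: [-3.7, 0.4, -3.3]
width: 17.1
gripper_force: 59.5
```

>>> carry_out --deltas '[0,0,0,0,0,0.0015,1,0,0,0,0,0,0.0015,1,0,0,0,0,0,0.0015,1,0,0,0,0,0,0.0015,1,0,0,0,0,0,0.0015,1,0,0,0,0,0,0,1]'

```text
clock: 17.4
eef_pos: [549.5, 94.8, 157.0]
tool_rot: [-3.141, 0.0, 1.242]
force: [-4.2, 1.2, -2.5]
width: 17.2
gripper_force: 59.4
```

>>> carry_out --deltas '[0,0,0,0,0,0.001,1,0,0,0,0,0,0.001,1,0,0,0,0,0,0.001,1,0,0,0,0,0,0.001,1,0,0,0,0,0,0.001,1,0,0,0,0,0,0,1]'

```text
clock: 18.15
eef_pos: [549.9, 94.0, 152.8]
tool_rot: [3.141, 0.0, 1.241]
force: [-6.1, -0.6, 2.7]
width: 17.2
gripper_force: 60.1
```

>>> carry_out --deltas '[0,0,0,0,0,0.001,1,0,0,0,0,0,0.001,1,0,0,0,0,0,0.001,1,0,0,0,0,0,0.001,1,0,0,0,0,0,0,1]'

```text
clock: 18.77
eef_pos: [550.2, 93.9, 148.7]
tool_rot: [3.14, 0.0, 1.241]
force: [-4.2, -0.3, 2.5]
width: 17.1
gripper_force: 59.9
```

>>> carry_out --deltas '[0,0,0,0,0,0.001,1,0,0,0,0,0,0.001,1,0,0,0,0,0,0.001,1,0,0,0,0,0,0.001,1,0,0,0,0,0,0,1]'

```text
clock: 19.4
eef_pos: [549.4, 94.3, 144.4]
tool_rot: [-3.141, 0.001, 1.241]
force: [-6.0, -1.0, 5.2]
width: 17.3
gripper_force: 60.4
```

>>> carry_out --deltas '[0,0,0,0,0,0.001,1,0,0,0,0,0,0.001,1,0,0,0,0,0,0,1]'

```text
clock: 19.77
eef_pos: [549.5, 94.3, 142.9]
tool_rot: [-3.141, 0.0, 1.241]
force: [-6.8, -0.1, 8.2]
width: 17.4
gripper_force: 60.9
```

>>> carry_out --deltas '[0,0,0,0,0,0.001,1,0,0,0,0,0,0.0005,1,0,0,0,0,0,0,1]'

```text
clock: 20.15
eef_pos: [549.5, 94.2, 141.7]
tool_rot: [-3.141, -0.0, 1.241]
force: [-6.7, -1.0, 10.1]
width: 17.2
gripper_force: 61.2
```

>>> carry_out --deltas '[0,0,0,0,0,0.0005,1,0,0,0,0,0,0.0005,1,0,0,0,0,0,0,1]'

```text
clock: 20.52
eef_pos: [549.5, 94.2, 140.9]
tool_rot: [-3.141, -0.0, 1.241]
force: [-7.1, -1.4, 12.8]
width: 17.4
gripper_force: 61.4
```

>>> carry_out --deltas '[0,0,0,0,0,0.0005,1,0,0,0,0,0,0.0003,1,0,0,0,0,0,0,1]'

```text
clock: 20.9
eef_pos: [549.6, 94.5, 140.1]
tool_rot: [-3.141, -0.0, 1.242]
force: [-7.7, -0.5, 12.5]
width: 17.1
gripper_force: 61.3
```

>>> carry_out --deltas '[0,0,0,0,0,0.0004,1,0,0,0,0,0,0,1,0,0,0,0,0,0,1]'

```text
clock: 21.28
eef_pos: [549.6, 94.4, 139.7]
tool_rot: [-3.141, -0.0, 1.242]
force: [-6.6, 0.0, 12.7]
width: 17.2
gripper_force: 61.3
```

>>> carry_out --deltas '[0,0,0,0,0,0.0004,1,0,0,0,0,0,0,1]'

```text
clock: 21.52
eef_pos: [549.6, 94.5, 139.7]
tool_rot: [-3.141, -0.001, 1.242]
force: [-8.1, -0.1, 15.3]
width: 17.0
gripper_force: 61.9
```

>>> carry_out --deltas '[0,0,0,0,0,0.0004,1,0,0,0,0,0,0,1]'

```text
clock: 21.78
eef_pos: [549.6, 94.5, 139.7]
tool_rot: [-3.141, -0.001, 1.242]
force: [-9.3, -0.8, 18.0]
width: 17.1
gripper_force: 62.3
```

The tool has stopped at 139.7 mm, where I expected home, and the force is rising. I'll look at the catch.

```bash
python3 - <<'E'
from h import *
s=ctrl.read_state(); print(s["eef_pos"],s["force"],s["torque"])
im=ctrl.get_image("wrist")[:,:,::-1].copy(); cv2.imwrite("pics/w6.png",cv2.resize(im[130:330,200:440],None,fx=3,fy=3,interpolation=2))
E
```

```text
[549.61494331  94.47889316 139.67720137] [-9.32529932 -0.80009311 17.98371439] [-0.15232667  2.61444028  0.06131993]
```

View pics/w6.png

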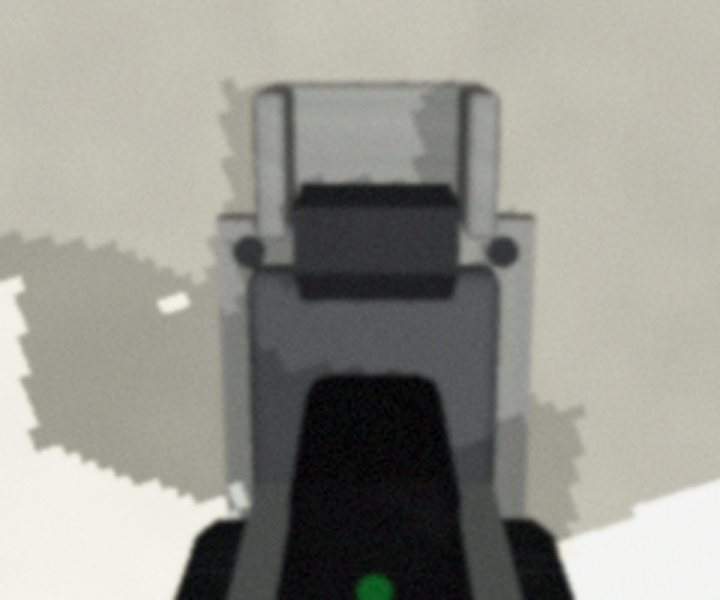

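The picture shows the dark catch lip (rows 275–297) lying about 4 mm over the collar's end edge (row 268), so it is latched. I'll ease off the push, release and back away.

>>> carry_out --deltas '[0,0,0,0,0,-0.0012,1,0,0,0,0,0,0,0.3,0,0,0,0,0,0,0,0,0,0,0,0,0,-1,0,0,0,0,0,0,-1,0,0,0,0,0,0,-1,0,0,0,0,0,0,-1,0,0,0,0,0,0,-1]'

```text
clock: 22.82
eef_pos: [549.8, 94.8, 139.0]
tool_rot: [3.142, -0.0, 1.242]
force: [0.1, 0.3, 1.1]
width: 85.4
gripper_force: 0.0
```

>>> carry_out --deltas '[0,0,0,0,0,-0.005,-1,0,0,0,0,0,-0.015,-1,0,0,0,0,0,-0.03,-1,0,0,0,0,0,-0.03,-1,0,0,0,0,0,-0.03,-1,0,0,0,0,0,-0.02,-1,0,0,0,0,0,0,-1,0,0,0,0,0,0,-1]'

```text
clock: 23.82
eef_pos: [549.2, 94.8, 268.7]
tool_rot: [-3.141, 0.0, 1.242]
force: [-0.1, 0.1, -0.4]
width: 85.3
gripper_force: 0.0
```

```bash
python3 - <<'E'
from h import *
s=ctrl.read_state(); print(s["eef_pos"],s["force"],s["width"],s["clock"])
im=ctrl.get_image("wrist")[:,:,::-1].copy(); cv2.imwrite("pics/w7.png",cv2.resize(im[100:340,200:440],None,fx=2.4,fy=2.4,interpolation=2))
E
```

```text
[549.2369808   94.80791406 268.68845037] [-0.12783139  0.07048794 -0.40245954] 85.32370313380653 23.825
```

View pics/w7.png

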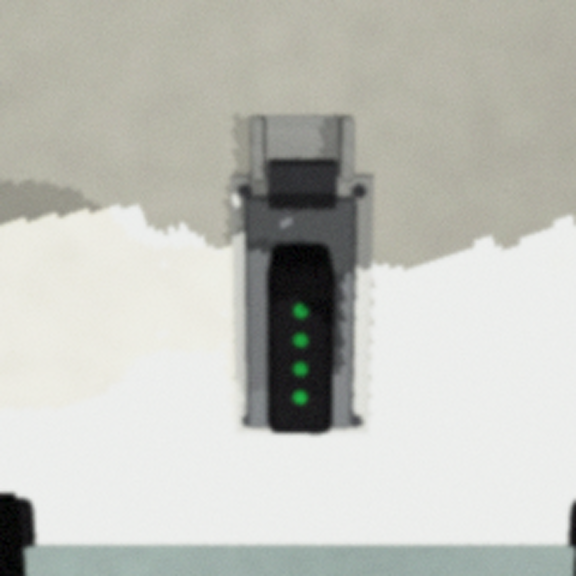

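The pack sits square in the bay, with its collar flush on the bezel and the catch lip over the collar at about (302,200). The open gripper is clear of everything.

```bash
python3 -c "
from cell import ctrl
print(ctrl.finish_job())"
```

```text
the job is handed in; nothing more can be done
None
```

The battery pack is in the analyser's bay with the catch over its collar, the gripper has let go and backed away, and I handed the job in at about 24 s; the hand-in returned no verdict.

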